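# Dock a specimen holder through its L-shaped slot

### The job

Dock the metal specimen holder: push it by its outer rim so that the pin under it runs along the L-shaped slot of the plate to the corner, then round the corner and fully home to the end of the slot between the two green claws. Only push it: do not lift or tip it, do not touch the stem on its top, and leave the bottle, the red mould and the white cap where they stand. Finish with the gripper clear of everything.

Things in the scene. Friction and masses are not known exactly. Their poses are not given: they have to be found in the camera images.
- dock: Grey metal plate fixed to the bench, 12 mm thick, spanning x -55 to 145, y -55 to 180 mm of its frame. Origin: on the bench under the corner of its L-shaped slot; z up. The slot, 18 mm wide, has its first leg on the +y axis (from y = 120 mm, by the red stripe, to the corner at 0,0) and its second on the +x axis, to the home end at x = 80 mm (pin-centre positions; 2 mm play).
- home (a point): Point at the home end of the slot, at plate-top height (12 mm): where the holder's centre must finish. Two green claws stand on the plate beyond it, at +-43 degrees from the plate's +x and 61 mm out, tops 48 mm above the bench; they overhang the docked holder's rim by 6 mm, with 6 mm of gap above it.
- holder: Loose round metal holder flat on the plate, 110 mm diameter, 24 mm thick, 0.42 to 0.64 kg, four black specimens in its top. Origin: centre of its underside, 12 mm above the bench (rim spans 12 to 36 mm). A 14 mm round pin, 8 mm long, under its centre sits in the slot, so it slides only along the slot and may turn. Starts 95 to 120 mm from the corner in the first leg. Dry friction 3 to 10 N.
- stem: Coupling stem standing on the centre of the holder's top, part of the holder, 30 mm wide at its foot and 16 to 19 mm above, 25 mm tall (its top is 61 mm above the bench). Origin: centre of its foot. Not to be touched.
- mould: Bystander: small red mould with a black specimen, 44 mm wide, 30 mm tall, loose, on the bench beside the plate's -x edge. Origin: centre of its underside.
- cap: Bystander: white screw cap, 38 mm wide, 26 mm tall, loose, on the bench off the plate's -y edge. Origin: centre of its underside.
- amber: Bystander: amber bottle with white cap, 66 mm wide, 150 mm tall, loose, off the plate's +x -y corner. Origin: centre of its underside.
Things that resemble listed ones, but are neither listed nor needed, are in the scene too. Leave any orange or purple look-alike of the holder alone.

How it is judged (in metres and radians):
On the way:
1. the holder's pin has reached the corner of the slot (y of holder in the frame of dock between -0.008 and 0.008 m and x of holder in the frame of dock between -0.008 and 0.03 m), for 0.05 s.
At the end, for the whole second after the job is handed in: The holder lies flat and at rest on the plate with its pin at the home end of the slot: its centre within 6 mm of the second leg's end, short of it, and within 6 mm sideways (x of holder in the frame of dock between 0.074 and 0.088 m and y of holder in the frame of dock between -0.006 and 0.006 m and z of holder in the frame of dock between 0.008 and 0.016 m and angle between holder's own z axis and vertical below 0.05 rad and linear speed of holder below 0.01 m/s); the robot touches nothing.
It fails at once if the holder is lifted (more than 6 mm) or tipped (more than 7 degrees) (height (world z) of holder above 0.018 m or angle between holder's own z axis and vertical above 0.12 rad).
It fails at once if the stem is touched (contact force between any of the fingers, the arm and stem above 0.5 N).
It fails at once if the bottle, the red mould or the white cap is shifted more than 20 mm, lifted or tipped ((distance of mould from where it was at the start of the episode above 0.02 m or angle between mould's own z axis and vertical above 0.3 rad) or (distance of cap from where it was at the start of the episode above 0.02 m or angle between cap's own z axis and vertical above 0.3 rad) or (distance of amber from where it was at the start of the episode above 0.02 m or angle between amber's own z axis and vertical above 0.3 rad)).
It also fails if it takes over 51 s, if anything falls off the work surface, if the arm or the gripper's body presses on something with over 40 N, if the wrist force passes 120 N, or if a joint passes its speed limit or range.

### The arm

A 7-joint arm with a two-finger parallel gripper is mounted at the origin on the work surface. World frame = base frame: x ahead of the robot, y to its left, z up, the work surface at z = 0. Lengths are in mm, angles in rad, forces in N, time in s.
With the tool pointing down it reaches from about 400 to 875 mm from the base axis. Payload 4.4 kg.
Tool frame: the origin (TCP) lies on the mounting face of the last link; the fingertips stand 173 mm ahead of it and the grasp point (between the pads) lies 155 mm ahead of it; z points along the fingers, y is the line along which they close (so a half turn about z gives the same grasp; the last joint's range is limited). The gripper opens to 85 mm and grips with 20 to 120 N. Pads are 22 mm wide; open, the fingers measure 114 mm over their backs; the gripper's body (76 mm by 85 mm) begins 54 mm behind the grasp point. The pads swing forward as they close: fully open they stand 13 mm farther back than shut.
Start: joints at [1.113, 0.628, 0.038, 1.517, -0.027, 0.996, -0.02], TCP at [248.226, -600.749, 404.713] pointing down, gripper open.
Joint ranges: [-3.06, 3.06], [-0.37, 2.12], [-1.25, 1.32], [0.18, 2.47], [-1.1, 4.24], [0.23, 1.98], [-2.94, 2.94]. Speed limits (rad/s): [2.57, 2.57, 3.14, 3.14, 3.14, 3.14, 3.14].

### API

Orientations are given as [roll, pitch, yaw] about the fixed x, y, z axes, in that order (R = Rz(yaw) Ry(pitch) Rx(roll)).
In Python, from cell import * gives the robot as it stands. The module is installed in compiled form; this text tells all that it offers.
- The arm moves only by the tool jog_arm, never from a script. Its argument "steps" is a list of rows, each a list of 7 numbers: the opening, from -1 (shut) to 1 (fully open), so that 0 is half open, then the shift along the tool's x, y, z as a fraction of full scale, then the turn, a rotation vector about the tool's x, y, z as a fraction of full scale. A call has 1 to 10 rows; each row shifts and turns the commanded pose from where the row before left it, along the tool's axes as they then stand; what a row does not reach is not made up. Full scale, the value 1, is 500 mm for a shift and 2 rad for a turn. A row lasts 1/8 s, in which the tool goes at most 62.5 mm and 10.7 degrees, less where a joint would pass 70% of its speed; a pose out of reach is approached as far as the arm can. A call with a number of a shift or a turn outside -1 to 1 is refused whole. A call with a gripper value outside its range is refused whole. The fingers move at their own pace and stop on an object; the grip force is fixed at half the most. Time passes only in rows, so rows that do not move let the fingers close. It gives the time, the measured TCP pose, the force, the opening and the grip force at its end, in the units of the state.
- read_state(): the state, without advancing time (a new reading comes with each control period).
- get_image(name): name is "side" or "top" or "wrist"; returns a dict with "pixels" (400x640x3 uint8, red, green, blue), "depth" (400x640 float32, mm along the optical axis (not along the pixel's ray), 0 where there is no reading), "vertical_fov" (degrees; the focal length in pixels is half the picture's height over the tangent of half this angle, whatever the lens; pixels are square), "cx", "cy" (the principal point, pixels), "R" (3x3) and "t" (3): a world point X has camera coordinates R X + t. Camera axes: x right, y down, z forward; pixel columns grow to the right and rows downward; lengths in mm; the calibration is good to about 2 mm. A picture is of the moment at which its call begins.
- finish_job(): hands the job in; it is judged then, once.
The state is a dict: "clock": time; "qpos": joint angles; "qd": joint speeds; "tau": joint torques, N m; "eef_pos": TCP position; "tool_rot": TCP orientation; "force": force on the tool from outside, world axes, zero at the start; "torque": the same for the moment, N m; "width": finger opening in mm; "gripper_force": force on a finger pad.
Only numpy, scipy, OpenCV 4.12 (cv2) and the standard library are available. Lean on these libraries where they do the work, as an engineer would, in place of code of your own. Each camera call takes 0.05 s, during which the arm holds its last target. There are 200 camera calls.

## Working session

There is one attempt and no reset: what is moved stays moved. The work goes in short steps, Python scripts to look and compute and a tool call to move; the robot and the scene stay as the last step left them, time stands still between calls to the robot, and variables do not carry over. Pictures are saved under pics/ and viewed, at most 10 in all, crops included, and the job is handed in when it is done.

Besides the shell and the picture viewer there is one more tool, called after "Call:" in YAML: its name, and indented under it one key for each argument. jog_arm: Moves the arm, as the interface text tells. Shift numbers are shares of 500 mm and turn numbers shares of 2 rad, none past 1 either way. Its arguments: {"type":"object","properties":{"steps":{"type":"array"}},"required":["steps"]}

```bash
mkdir -p pics
python3 - <<'E'
from cell import *
import cv2,numpy as np
s=read_state();print({k:np.round(v,3) for k,v in s.items()})
for n in("top","side"):
    g=get_image(n);cv2.imwrite(f"pics/{n}0.png",g["pixels"][:,:,::-1]);np.savez(f"{n}0.npz",**g)
    print(n,g["vertical_fov"],g["cx"],g["cy"],g["R"],g["t"])
E
```

```text
{'clock': np.float64(0.0), 'qpos': array([ 1.113,  0.629,  0.038,  1.518, -0.027,  0.996, -0.02 ]), 'qd': array([-0.002, -0.002, -0.   ,  0.001,  0.   ,  0.   ,  0.   ]), 'tau': array([-0.0000e+00, -5.6341e+01,  1.2270e+00, -1.9345e+01,  1.1000e-02,
        1.0000e-02,  0.0000e+00]), 'eef_pos': array([ 248.11 , -600.451,  403.752]), 'tool_rot': array([-3.14 ,  0.   ,  0.392]), 'force': array([-0.551,  0.376, -0.499]), 'torque': array([ 0.006, -0.016,  0.022]), 'gripper_force': np.float64(0.0), 'width': np.float64(85.499)}
top 52.53984237668114 320.52490924185344 199.2177036950699 [[ 0.00381625 -0.99888083 -0.0471436 ]
 [-0.99264567  0.00192027 -0.12104086]
 [ 0.12099593  0.04725881 -0.9915274 ]] [-31.31787746 555.0916568  747.88166211]
side 56.689569995374946 319.8618371449931 193.8782169868318 [[ 0.88148695 -0.47182528 -0.01901762]
 [-0.37045604 -0.6660074  -0.64745383]
 [ 0.29281921  0.5777673  -0.76186735]] [-499.24711753  209.41474355  681.64314413]
```

View pics/top0.png

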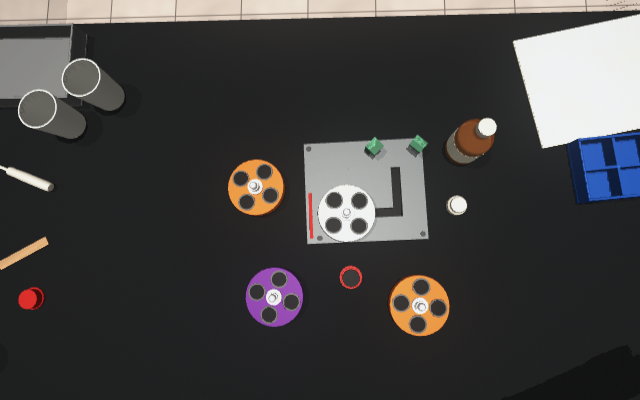

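View pics/side0.png

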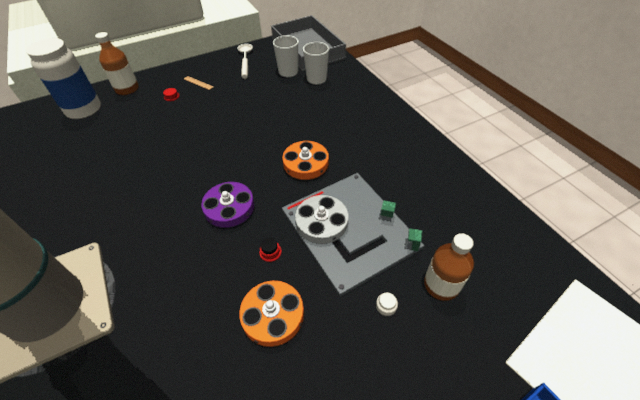

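The top view shows the plate (305–428, 138–243), the holder at (347,213) with the red stripe to its left, the slot corner near (397,212) and home near (396,167). The claws are at (374,146) and (418,143), the mould at (350,277) and the cap at (457,205). The side view agrees, so dock x is roughly world x and dock y roughly world y.

```bash
cat > h.py <<'E'
import numpy as np,cv2
def ray(g,uv,z):
    uv=np.atleast_2d(uv).astype(float);f=200/np.tan(np.radians(g["vertical_fov"]/2))
    d=np.c_[(uv[:,0]-g["cx"])/f,(uv[:,1]-g["cy"])/f,np.ones(len(uv))]@g["R"]
    c=-g["R"].T@g["t"];return c+d*((z-c[2])/d[:,2])[:,None]
def pts(g):
    v,u=np.mgrid[0:400,0:640];f=200/np.tan(np.radians(g["vertical_fov"]/2));D=g["depth"]
    P=np.dstack([(u-g["cx"])/f*D,(v-g["cy"])/f*D,D])-g["t"];return P@g["R"]
def mask(g,lo,hi):return cv2.inRange(cv2.cvtColor(g["pixels"],cv2.COLOR_RGB2HSV),lo,hi)
def big(m):return max(cv2.findContours(m,cv2.RETR_EXTERNAL,cv2.CHAIN_APPROX_NONE)[0],key=cv2.contourArea)
def holder(g):
    "centre from bright/neutral rim-top pixels at z~36"
    P=pts(g);m=((P[...,2]>28)&(P[...,2]<46)&(mask(g,(0,0,0),(179,70,255))>0)&(P[...,0]>350)).astype(np.uint8)
    c=big(m)[:,0];w=ray(g,c,36)[:,:2].astype(np.float32);(x,y),r=cv2.minEnclosingCircle(w)
    return (x,y),r,cv2.minAreaRect(w)
E
python3 - <<'E'
from h import *
for n in("top","side"):
    g=dict(np.load(n+"0.npz"));P=pts(g)
    hsv=cv2.cvtColor(g["pixels"],cv2.COLOR_RGB2HSV)
    pl=((P[...,2]>5)&(P[...,2]<20)&(hsv[...,1]<60)&(hsv[...,2]>70)).astype(np.uint8)
    pl=cv2.morphologyEx(pl,cv2.MORPH_OPEN,np.ones((3,3)))
    c=big(pl)[:,0];print(n,"plate z",np.median(P[pl>0][:,2]))
    r=cv2.minAreaRect(ray(g,c,12)[:,:2].astype(np.float32));print(r,np.round(cv2.boxPoints(r),1).tolist())
    print("holder",holder(g))
    # slot pixels: dark inside plate
    hull=np.zeros((400,640),np.uint8);cv2.fillConvexPoly(hull,cv2.convexHull(c),1);hull=cv2.erode(hull,np.ones((9,9)))
    d=((hull>0)&(hsv[...,2]<60)&(P[...,2]<20)).astype(np.uint8)
    if n=="top":
        s=big(d)[:,0];print("slot",np.round(ray(g,cv2.approxPolyDP(s,2,True)[:,0],12)[:,:2]).tolist())
    for nm,lo,hi,z in(("green",(45,60,40),(90,255,255),48),("red",(0,150,80),(5,255,255),12)):
        for q in cv2.findContours(mask(g,lo,hi),cv2.RETR_EXTERNAL,cv2.CHAIN_APPROX_NONE)[0]:
            if cv2.contourArea(q)>15:
                k=q[:,0];mm=np.zeros((400,640),np.uint8);cv2.drawContours(mm,[q],-1,1,-1);A=P[mm>0]
                top=A[A[:,2]>A[:,2].max()-8];print(nm,k.mean(0).round(),top.mean(0).round(1),ray(g,k.mean(0),z).round(1))
E
```

```text
top plate z 9.024269390386085
((794.6289672851562, -566.65283203125), (228.02572631835938, 258.9096984863281), 11.499232292175293) [[657.0999755859375, -462.5], [708.7000122070312, -716.2000122070312], [932.2000122070312, -670.7999877929688], [880.5, -417.1000061035156]]
holder ((528.1043090820312, -79.60041046142578), 55.03813934326172, ((528.6593627929688, -79.5224838256836), (107.79077911376953, 108.1756591796875), 45.21212387084961))Traceback (most recent call last):
  File "<stdin>", line 14, in <module>
  File "h.py", line 10, in big
    def big(m):return max(cv2.findContours(m,cv2.RETR_EXTERNAL,cv2.CHAIN_APPROX_NONE)[0],key=cv2.contourArea)
                      ~~~^^^^^^^^^^^^^^^^^^^^^^^^^^^^^^^^^^^^^^^^^^^^^^^^^^^^^^^^^^^^^^^^^^^^^^^^^^^^^^^^^^^^
ValueError: max() iterable argument is empty
```

```bash
cat > m.py <<'E'
from h import *
for n in("top","side"):
    g=dict(np.load(n+"0.npz"));P=pts(g)
    hsv=cv2.cvtColor(g["pixels"],cv2.COLOR_RGB2HSV)
    reg=(P[...,0]>380)&(P[...,0]<740)&(P[...,1]>-330)&(P[...,1]<60)&(g["depth"]>0)
    pl=(reg&(P[...,2]<22)&(hsv[...,1]<70)&(hsv[...,2]>75)).astype(np.uint8)
    pl=cv2.morphologyEx(pl,cv2.MORPH_OPEN,np.ones((3,3)))
    c=big(pl)[:,0];print(n,"plate z",np.percentile(P[pl>0][:,2],[10,50,90]).round(1))
    r=cv2.minAreaRect(ray(g,c,12)[:,:2].astype(np.float32));print(np.round(r[1]),r[2],np.round(cv2.boxPoints(r),1).tolist())
    try:print("holder",holder(g))
    except Exception as e:print(e)
    hull=np.zeros((400,640),np.uint8);cv2.fillConvexPoly(hull,cv2.convexHull(c),1);hull=cv2.erode(hull,np.ones((9,9)))
    d=((hull>0)&(hsv[...,2]<70)&(P[...,2]<20)).astype(np.uint8)
    s=big(d)[:,0];print("slot",np.round(ray(g,cv2.approxPolyDP(s,2,True)[:,0],12)[:,:2]).tolist())
    for nm,lo,hi,z in(("green",(45,60,40),(90,255,255),48),("red",(0,150,80),(5,255,255),12)):
        for q in cv2.findContours(mask(g,lo,hi)*reg.astype(np.uint8),cv2.RETR_EXTERNAL,cv2.CHAIN_APPROX_NONE)[0]:
            if cv2.contourArea(q)>15:
                mm=np.zeros((400,640),np.uint8);cv2.drawContours(mm,[q],-1,1,-1);A=P[mm>0]
                top=A[A[:,2]>A[:,2].max()-8];print(nm,q[:,0].mean(0).round(),top.mean(0).round(1),top.min(0).round(1),top.max(0).round(1))
E
python3 m.py
```

```text
top plate z [10.8 12.7 14.5]
[202. 236.] 2.603548526763916 [[469.70001220703125, -3.0999999046325684], [480.3999938964844, -238.6999969482422], [682.4000244140625, -229.5], [671.7000122070312, 6.099999904632568]]
holder ((528.1043090820312, -79.60041046142578), 55.03813934326172, ((528.6593627929688, -79.5224838256836), (107.79077911376953, 108.1756591796875), 45.21212387084961))
slot [[622.0, -185.0], [620.0, -169.0], [542.0, -174.0], [538.0, -137.0], [526.0, -139.0], [526.0, -189.0]]
green [373. 146.] [460.6 -67.7 807.3] [460.6 -67.7 807.3] [460.6 -67.7 807.3]
green [418. 143.] [460.6 -67.7 807.3] [460.6 -67.7 807.3] [460.6 -67.7 807.3]
red [350. 277.] [460.6 -67.7 807.3] [460.6 -67.7 807.3] [460.6 -67.7 807.3]
red [310. 215.] [525.3  -9.9  13. ] [483.1 -13.6  10.3] [569.7  -6.8  16.3]
side plate z [10.4 11.9 13.5]
[201. 237.] 2.5706160068511963 [[469.0, -1.899999976158142], [479.6000061035156, -238.3000030517578], [680.7999877929688, -229.3000030517578], [670.2000122070312, 7.099999904632568]]
holder ((527.6721801757812, -81.93355560302734), 57.1270637512207, ((526.0950927734375, -81.22683715820312), (112.61909484863281, 107.73228454589844), 61.12263870239258))
slot [[621.0, -182.0], [615.0, -168.0], [541.0, -173.0], [539.0, -134.0], [533.0, -128.0], [523.0, -134.0], [526.0, -188.0]]
green [415. 238.] [ 658.  -216.    47.4] [ 642.3 -231.7   43.3] [ 675.4 -198.    51.3]
green [388. 208.] [ 654.2 -133.3   47.4] [ 638.3 -149.    42.5] [ 671.7 -114.7   50.5]
red [270. 253.] [ 318.1 -489.9  645.4] [ 318.1 -489.9  645.4] [ 318.1 -489.9  645.4]
red [295. 205.] [507.  -27.4  34.9] [504.2 -28.3  34.2] [509.8 -26.6  35.8]
```

Call:
jog_arm:
  steps:
    - [-1, 0, 0, 0, 0, 0, 0.087]
    - [-1, 0, 0, 0, 0, 0, 0.087]
    - [-1, 0.04, -0.08, 0, 0, 0, 0]
    - [-1, 0.04, -0.08, 0, 0, 0, 0]
    - [-1, 0.04, -0.08, 0, 0, 0, 0]
    - [-1, 0.04, -0.08, 0, 0, 0, 0]
    - [-1, 0.04, -0.08, 0, 0, 0, 0]
    - [-1, 0.04, -0.08, 0, 0, 0, 0]
    - [-1, 0.04, -0.08, 0, 0, 0, 0]
    - [-1, 0.04, -0.08, 0, 0, 0, 0]

```text
clock: 1.35
eef_pos: [394.4, -272.6, 404.6]
tool_rot: [-3.141, 0.0, 0.044]
force: [1.0, -0.3, 0.2]
width: -0.1
gripper_force: 0.0
```

Call:
jog_arm:
  steps:
    - [-1, 0.04, -0.08, 0, 0, 0, 0]
    - [-1, 0.04, -0.08, 0, 0, 0, 0]
    - [-1, 0.04, -0.08, 0, 0, 0, 0]
    - [-1, 0.04, -0.08, 0, 0, 0, 0]
    - [-1, 0.04, -0.08, 0, 0, 0, 0]
    - [-1, 0.04, -0.08, 0, 0, 0, 0]
    - [-1, 0.04, -0.07, 0, 0, 0, 0]
    - [-1, 0, 0, 0, 0, 0, 0]

```text
clock: 2.35
eef_pos: [522.8, 10.4, 404.3]
tool_rot: [-3.14, -0.0, 0.05]
force: [0.3, -0.4, -0.6]
width: -0.6
gripper_force: 0.0
```

Call:
jog_arm:
  steps:
    - [-1, 0, 0, 0.08, 0, 0, 0]
    - [-1, 0, 0, 0.08, 0, 0, 0]
    - [-1, 0, 0, 0.08, 0, 0, 0]
    - [-1, 0, 0, 0.08, 0, 0, 0]
    - [-1, 0, 0, 0, 0, 0, 0]

```text
clock: 2.98
eef_pos: [520.2, 5.8, 242.4]
tool_rot: [3.141, 0.007, 0.043]
force: [-0.3, 0.8, 0.8]
width: -0.0
gripper_force: 0.0
```

Run:
```python
from cell import *
import cv2
a=get_image("top")["pixels"][90:290,180:480,::-1];b=get_image("side")["pixels"][60:260,220:520,::-1]
cv2.imwrite("pics/c1.png",cv2.resize(cv2.hconcat([a,b]),(800,267)))
```

```text
(no output)
```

View pics/c1.png

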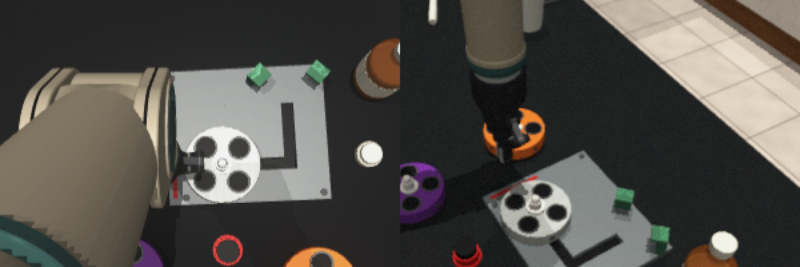

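The closed fingers hang just beyond the stripe edge of the plate, clear of the holder and of the orange look-alike. I'll lower them now.

Call:
jog_arm:
  steps:
    - [-1, 0.004, -0.004, 0.05, 0, 0, 0]
    - [-1, 0.004, 0, 0.048, 0, 0, 0]
    - [-1, 0, 0, 0, 0, 0, 0]
    - [-1, 0, 0, 0, 0, 0, 0]

```text
clock: 3.58
eef_pos: [526.5, 8.8, 197.4]
tool_rot: [3.141, -0.003, 0.044]
force: [0.1, -0.1, 0.1]
width: -0.3
gripper_force: 0.0
```

Call:
jog_arm:
  steps:
    - [-1, -0.004, 0.01, 0.006, 0, 0, 0]
    - [-1, 0, 0.02, 0, 0, 0, 0]
    - [-1, 0, 0.02, 0, 0, 0, 0]
    - [-1, 0, 0.02, 0, 0, 0, 0]
    - [-1, 0, 0.02, 0, 0, 0, 0]
    - [-1, 0, 0.02, 0, 0, 0, 0]
    - [-1, 0, 0.02, 0, 0, 0, 0]
    - [-1, 0, 0.02, 0, 0, 0, 0]
    - [-1, 0, 0.02, 0, 0, 0, 0]
    - [-1, 0, 0, 0, 0, 0, 0]

```text
clock: 4.82
eef_pos: [527.4, -78.1, 192.5]
tool_rot: [3.14, 0.0, 0.041]
force: [-0.1, 0.1, 0.8]
width: -0.1
gripper_force: 0.0
```

```bash
cat >> h.py <<'E'
def dock(x,y):
    d=np.array([x-532.5,y+181.1]);a=.0452;return (d@np.array([[np.cos(a),-np.sin(a)],[np.sin(a),np.cos(a)]])).round(1)
E
cat > look.py <<'E'
from cell import *
from h import *
s=read_state();print("tcp dock",dock(*s["eef_pos"][:2]),s["eef_pos"].round(1),s["force"].round(1))
for n in("side","top"):
    g=get_image(n);c,r,q=holder(g);print(n,dock(*c),round(r,1),dock(*q[0]),np.round(q[1],1))
    cv2.imwrite(f"pics/{n}_{s['clock']:.2f}.png",g["pixels"][...,::-1])
E
python3 look.py
```

```text
tcp dock [ -0.5 103.2] [527.4 -78.1 192.5] [-0.1  0.1  0.8]
side [-7.5 46.1] 70.2 [-0.2 36.1] [120.4 107.6]
top [ 7.2 -3. ] 39.1 [ 8.4 -7.7] [78.  25.2]
```

Call:
jog_arm:
  steps:
    - [-1, 0, 0.02, 0, 0, 0, 0]
    - [-1, 0, 0.02, 0, 0, 0, 0]
    - [-1, 0, 0.02, 0, 0, 0, 0]
    - [-1, 0, 0.004, 0, 0, 0, 0]
    - [-1, 0, 0.004, 0, 0, 0, 0]
    - [-1, 0, 0, 0, 0, 0, 0]

```text
clock: 5.68
eef_pos: [529.0, -110.0, 192.8]
tool_rot: [3.142, 0.0, 0.044]
force: [0.0, -0.2, -0.7]
width: 0.0
gripper_force: 0.4
```

```bash
python3 look.py
```

```text
tcp dock [-0.3 71.1] [ 529.  -110.   192.8] [ 0.  -0.2 -0.7]
side [-7.3 13.4] 68.1 [-1.3  2.9] [115.3 108.7]
top [416.7 733.4] 76.5 [416.3 733.4] [ 13.  152.7]
```

Holder y is about 2–4 mm. I'll nudge it until the force rises at the corner wall.

Call:
jog_arm:
  steps:
    - [-1, 0, 0.005, 0, 0, 0, 0]
    - [-1, 0, 0.005, 0, 0, 0, 0]
    - [-1, 0, 0, 0, 0, 0, 0]

```text
clock: 6.15
eef_pos: [529.4, -114.1, 192.8]
tool_rot: [-3.14, -0.0, 0.045]
force: [-0.1, 4.9, 1.1]
width: -0.4
gripper_force: 2.4
```

Call:
jog_arm:
  steps:
    - [-1, 0, 0.005, 0, 0, 0, 0]
    - [-1, 0, 0, 0, 0, 0, 0]

```text
clock: 6.4
eef_pos: [529.5, -114.7, 192.8]
tool_rot: [-3.138, 0.0, 0.046]
force: [0.4, 9.1, 2.4]
width: 0.2
gripper_force: 4.8
```

```bash
python3 look.py
```

```text
tcp dock [-0.  66.5] [ 529.5 -114.7  192.8] [0.4 9.1 2.4]
side [-5.9 11.1] 69.3 [-0.5  0.4] [119.1 108.2]
top [ 69.5 289.9] 31.3 [ 69.2 290. ] [62.5 29.9]
```

Call:
jog_arm:
  steps:
    - [-1, 0, -0.03, 0, 0, 0, 0]
    - [-1, 0, -0.03, 0, 0, 0, 0]
    - [-1, 0, 0, -0.07, 0, 0, 0]
    - [-1, 0, 0, -0.08, 0, 0, 0]
    - [-1, -0.06, 0, 0, 0, 0, 0]
    - [-1, -0.06, 0, 0, 0, 0, 0]
    - [-1, -0.06, 0.05, 0, 0, 0, 0]
    - [-1, 0, 0.07, 0, 0, 0, 0]
    - [-1, 0, 0.07, 0, 0, 0, 0]
    - [-1, 0, 0, 0, 0, 0, 0]

```text
clock: 7.75
eef_pos: [442.1, -189.1, 267.9]
tool_rot: [3.139, -0.001, 0.039]
force: [0.1, 0.7, 0.0]
width: -0.5
gripper_force: 0.0
```

```bash
python3 look.py; ls -t pics|head -2
```

```text
tcp dock [-90.6  -3.9] [ 442.1 -189.1  267.9] [0.1 0.7 0. ]
side [-1.9 -1.6] 56.6 [ 0.3 -2.3] [111.9 104.6]
top [-0.6 -1.1] 55.2 [-0.5 -1. ] [107.3 108.2]
top_7.75.png
side_7.75.png
```

Call:
jog_arm:
  steps:
    - [-1, 0, -0.008, 0.07, 0, 0, 0]
    - [-1, 0, 0, 0.08, 0, 0, 0]
    - [-1, 0, 0, 0, 0, 0, 0]

```text
clock: 8.22
eef_pos: [441.1, -180.4, 190.8]
tool_rot: [-3.139, 0.006, 0.046]
force: [-0.5, -0.2, 0.4]
width: 0.4
gripper_force: 0.0
```

```bash
python3 look.py
```

```text
tcp dock [-91.2   4.8] [ 441.1 -180.4  190.8] [-0.5 -0.2  0.4]
side [-2. -2.] 56.9 [-1.5 -2.6] [113.  106.7]
top [-0.6 -1.1] 55.2 [3.8 2.3] [ 97.4 109.1]
```

View pics/side_7.75.png

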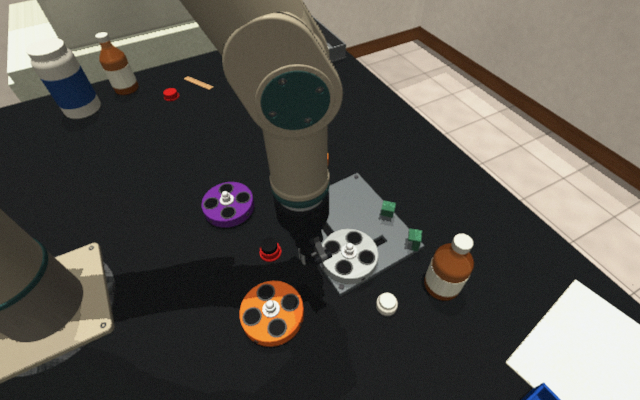

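Holder is in the corner at about (-0.6, -1.1), with the mould, cap and bottle where they were. Next is the +x push.

Call:
jog_arm:
  steps:
    - [-1, 0.01, 0.006, -0.004, 0, 0, 0]
    - [-1, 0.02, 0, 0, 0, 0, 0]
    - [-1, 0.02, 0, 0, 0, 0, 0]
    - [-1, 0.02, 0, 0, 0, 0, 0]
    - [-1, 0.02, 0, 0, 0, 0, 0]
    - [-1, 0.02, 0, 0, 0, 0, 0]
    - [-1, 0.02, 0, 0, 0, 0, 0]
    - [-1, 0.02, 0, 0, 0, 0, 0]
    - [-1, 0, 0, 0, 0, 0, 0]

```text
clock: 9.45
eef_pos: [519.1, -181.9, 194.8]
tool_rot: [3.141, -0.004, 0.045]
force: [0.8, -0.3, 0.5]
width: -0.2
gripper_force: 0.0
```

```bash
python3 look.py
```

```text
tcp dock [-13.4  -0.2] [ 519.1 -181.9  194.8] [ 0.8 -0.3  0.5]
side [50.7 -1.6] 56.8 [ 64.3 -11.7] [112.6  74.1]
top [55.6  3.1] 54.9 [62.3 19.9] [ 62.6 108.7]
```

Call:
jog_arm:
  steps:
    - [-1, 0.02, 0, 0, 0, 0, 0]
    - [-1, 0.02, 0, 0, 0, 0, 0]
    - [-1, 0.01, 0, 0, 0, 0, 0]
    - [-1, 0.005, 0, 0, 0, 0, 0]
    - [-1, 0, 0, 0, 0, 0, 0]

```text
clock: 10.18
eef_pos: [544.7, -180.8, 194.7]
tool_rot: [-3.142, -0.0, 0.044]
force: [-2.3, -0.3, 0.3]
width: -0.1
gripper_force: 1.1
```

Call:
jog_arm:
  steps:
    - [-1, 0.005, 0, 0, 0, 0, 0]
    - [-1, 0, 0, 0, 0, 0, 0]

```text
clock: 10.42
eef_pos: [547.4, -180.7, 194.7]
tool_rot: [3.142, -0.001, 0.044]
force: [-1.5, -0.2, -0.3]
width: -0.0
gripper_force: 0.9
```

Call:
jog_arm:
  steps:
    - [-1, 0.005, 0, 0, 0, 0, 0]
    - [-1, 0, 0, 0, 0, 0, 0]

```text
clock: 10.68
eef_pos: [549.9, -180.7, 194.7]
tool_rot: [3.142, -0.0, 0.044]
force: [-1.5, -0.1, 0.2]
width: -0.3
gripper_force: 1.1
```

Call:
jog_arm:
  steps:
    - [-1, 0.004, 0, 0, 0, 0, 0]
    - [-1, 0, 0, 0, 0, 0, 0]

```text
clock: 10.92
eef_pos: [550.5, -180.7, 194.7]
tool_rot: [-3.141, 0.003, 0.043]
force: [-5.6, -0.1, 3.8]
width: 0.2
gripper_force: 2.9
```

```bash
python3 look.py
```

```text
tcp dock [18.  -0.4] [ 550.5 -180.7  194.7] [-5.6 -0.1  3.8]
side [81.5 -3.1] 57.1 [ 92.8 -15.8] [113.9  70.1]
top [87.1  7.8] 53.8 [93.3 23.6] [ 53.9 107.1]
```

It has stopped at the end wall at about x = 82. I'll back off, rise and check.

Call:
jog_arm:
  steps:
    - [-1, -0.04, 0, 0, 0, 0, 0]
    - [-1, -0.08, 0, 0, 0, 0, 0]
    - [-1, -0.08, 0, 0, 0, 0, 0]
    - [-1, 0, 0, -0.08, 0, 0, 0]
    - [-1, 0, 0, -0.1, 0, 0, 0]
    - [-1, 0, 0, -0.1, 0, 0, 0]
    - [-1, 0, 0, 0, 0, 0, 0]
    - [-1, 0, 0, 0, 0, 0, 0]

```text
clock: 12.02
eef_pos: [452.2, -184.8, 334.9]
tool_rot: [3.141, -0.002, 0.044]
force: [-0.1, 0.2, -0.7]
width: 0.2
gripper_force: 0.0
```

```bash
python3 look.py; mv pics/side_1[12]*.png pics/end.png
```

```text
tcp dock [-80.4  -0.1] [ 452.2 -184.8  334.9] [-0.1  0.2 -0.7]
side [78.1  0.8] 58.2 [79.7 -0.4] [116.5 105. ]
top [81.6 -1.2] 55.6 [80.8 -1.2] [107.2 108.3]
```

View pics/end.png

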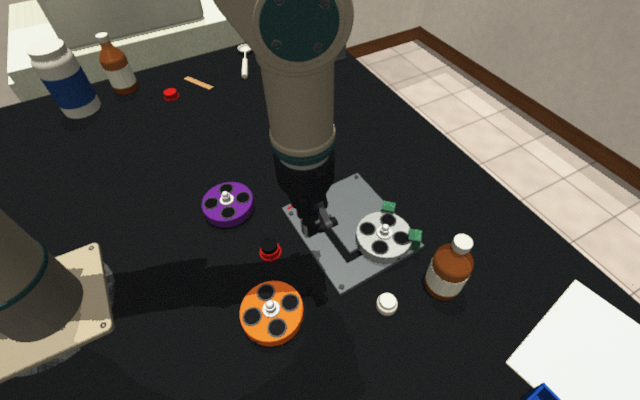

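The holder sits home under both claws at pixel (385,236), with its centre at about (81, -1) mm in the dock frame. The mould, cap and bottle haven't moved, and the gripper is well clear.

```bash
python3 -c "
from cell import *
print(finish_job())"
```

```text
the job is handed in; nothing more can be done
None
```

The holder was pushed round the corner to the home end of the slot; at the last look its centre was at about (81, -1) mm in the dock frame, the bystanders looked unmoved and the gripper was clear. I handed the job in at about 12 s of the 51 s allowed, and no verdict came back.

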